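Unclip the indicator head from the regulator and lay it in the tray

TASK

Take the indicator head off the steel regulator: with the fingertips hold its release button down and, keeping it down all the way, pull the head by its upright tab fully off the toothed shoe onto the bare front of the plate. Press and pull gently: 20 N on it is already forcing the clip. Then pick it up, set it down gently, upright and flat inside the shallow tray, let go, and leave everything else where it is.

Things in the scene. Friction and masses are not known exactly. Their poses are not given: they have to be found in the camera images.
- regulator: Steel cylinder lying along its x axis (120 mm across the end flanges, 202 mm long), fixed to the bench; origin on the bench under its middle, z up. On top a flat aluminium plate, upper face at z = 126 mm, 76 mm wide in y, from x = -97 to 81 mm: shoe on the rear part, bare plate in front (-x), ending in a 5 mm high ridge at x = -93 to -97 mm.
- shoe (a point): Open front mouth of the clip-on shoe, on the plate's face (regulator x = 12 mm). From here 62 mm back to +x run two side rails with inward lips (tops 13.5 mm above the plate, over |y| > 26.5 mm) that hold the head's foot down, so it only slides along x; stop behind. In the middle a row of 6 mm high teeth, every 14 mm, from x = -16 to 46 mm from here.
- landing (a point): Point on the face of the bare front plate, 49 mm in front (-x) of the shoe's mouth, where the head's origin can rest once pulled off: the head is clear of the shoe when its origin is more than 38 mm in front of the mouth (regulator x < -26 mm). Axes as the regulator's.
- head: Grey plastic indicator head, about 0.35 kg, clipped in the shoe at the start, origin at x = 36, z = 126 mm of the regulator, same axes. Origin at the centre of its underside, z up. Foot 76 (x) by 62 (y) by 7 mm; above it the body, 76 by 50 mm, z = 7 to 34 mm: pick it up by gripping the 50 mm width. With the button down it slides with 4 to 12 N of friction; it comes off to -x.
- button_base (a point): Point on the head's flat top (z = 34 mm) below the middle of the release button. Button: black, 32 (x) by 30 (y) mm, springy, moves straight down 6 mm (3 N to start it, 8 N at the stop). Its top at rest is 7 to 19 mm above this point, differs by unit and is not measured: find it by touch. 4 mm down or more frees the catch; if let up sooner it snaps into the next tooth gap and blocks.
- tab (a point): Top edge of the rear (+x) face of the upright black pull tab on the head, 26 mm above the head's top; tab 6 mm thick in x, 36 mm wide in y, 1.5 mm in front (-x) of the button. Fingertips on the button push on this face to pull the head to -x.
- tray: Shallow open grey plastic tray fixed on the bench, 200 (x) by 180 (y) by 16 mm outside, walls 5 mm, inner floor 5 mm above the bench; origin at the centre of its underside.
- spanner: Bystander: steel spanner, 180 mm long, lying crosswise on the bench beyond the work.
- oil_bottle: Bystander: white plastic bottle with black cap, 60 mm across, 150 mm tall, standing beyond the work; origin at the centre of its underside.
- fitting: Bystander: turned steel pipe fitting, 38 mm across, 66 mm tall, standing beyond the work; origin at the centre of its underside.
Not all that is in view belongs to the job. What is shaped like the head but orange or purple is not meant. Of the things that look like the regulator, take the one that is nearest to the robot's base at the start.

How it is judged:
On the way:
1. the head has been pulled out of the shoe and sits flat on the bare front of the plate (x of head in the frame of regulator between -0.065 and -0.026 m and z of head in the frame of regulator between 0.122 and 0.131 m), for 0.1 s.
At the end, for the whole second after the job is handed in: The head lies inside the tray, upright and flat on the tray's floor (underside within 3 mm of the floor, tilt under 0.06 rad), at rest and let go (x of head in the frame of tray between -0.065 and 0.065 m and y of head in the frame of tray between -0.055 and 0.055 m and z of head in the frame of tray between 0.002 and 0.008 m and angle between head's own z axis and vertical below 0.06 rad and linear speed of head below 0.02 m/s); the robot touches nothing.
It fails at once if the robot pushes on the head with more than 22 N while it is still in the shoe (x of head in the frame of regulator above -0.026 m and distance between head and regulator below 0.14 m and contact force between the fingers and head above 22 N).
It fails at once if the head is let go more than 8 mm above the tray's floor (dropped) (z of head in the frame of tray above 0.013 m and horizontal distance between head and tray below 0.09 m and contact force between the fingers and head below 0.05 N).
It fails at once if the head falls on the bench (height (world z) of head below 0.0025 m).
It fails at once if the spanner, the bottle or the fitting is moved by more than 15 mm (distance of any of spanner, oil_bottle, fitting from where it was at the start of the episode above 0.015 m).
It also fails if it takes over 70 s, if anything falls off the work surface, if the arm or the gripper's body presses on something with over 40 N, if the wrist force passes 120 N, or if a joint passes its speed limit or range.

ROBOT

A 6-joint arm with a two-finger parallel gripper is mounted at the origin on the work surface. World frame = base frame: x ahead of the robot, y to its left, z up, the work surface at z = 0. Lengths are in m, angles in rad, forces in N, time in s.
With the tool pointing down it reaches from about 0.275 to 0.85 m from the base axis. Payload 5.2 kg.
Tool frame: the origin (TCP) lies on the centre line of the jaws, within the pads' length; the fingertips stand 8 mm ahead of it and the grasp point (between the pads) lies 11 mm behind it (ctrl.tip_extent is the z of the fingertips in the tool frame, in m); z points along the fingers, y is the line along which they close (so a half turn about z gives the same grasp; the last joint's range is limited). The gripper opens to 85 mm and grips with 20 to 120 N. Pads are 22 mm wide; open, the fingers measure 114 mm over their backs; the gripper's body (76 mm by 85 mm) begins 54 mm behind the grasp point. The pads swing forward as they close: fully open they stand 13 mm farther back than shut.
Start: joints at [0.913, 0.259, 1.535, -0, 1.348, -0.203], TCP at [0.242, 0.494, 0.239] pointing down, gripper open.
Joint ranges: [-3.14, 3.14], [-0.91, 2.08], [0.19, 2.58], [-1.22, 4.36], [0.22, 2.71], [-3.12, 3.12]. Speed limits (rad/s): [2.57, 2.57, 3.14, 3.14, 3.14, 3.14].

INTERFACE

Orientations are given as a rotation vector (axis times angle).
In Python, from bench import observe, snapshot, job, ctrl gives the robot as it stands. The module is installed in compiled form; this text tells all that it offers.
- The arm moves only by the shell command python3 -m inch [OPENING] [FORCE], which reads ROWS from standard input. ROWS is one flat JSON list of numbers that holds 1 to 12 rows one after another, with no inner brackets; each row has 6 numbers: dx, dy, dz in normalised numbers (1 is 0.4 m), then a rotation vector rx, ry, rz in shares of 2 pi rad (1.0 is 2 pi rad); each row shifts and turns the commanded pose from where the row before left it, along the tool's axes as they then stand; what a row does not reach is not made up. A row lasts 1/12 s, in which the tool goes at most 0.0417 m and 0.125 rad, less where a joint would pass 70% of its speed; a pose out of reach is approached as far as the arm can. OPENING is the opening from 0.0 (shut) to 1.0 (fully open), set as the command begins (- or left out keeps the last). The fingers move at their own pace and stop on an object; FORCE is the grip in N (left out, the last holds). Time passes only in rows, so rows that do not move let the fingers close. It prints the time, the measured TCP pose, the force, the opening and the grip force at its end. Shift and turn numbers lie between -1 and 1, and a call with a number outside is refused. Input that does not fit is refused with a message, and nothing moves.
- observe(): the state, without advancing time (a new reading comes with each control period).
- snapshot(name): name is "side" or "top"; returns a dict with "image" (480x640x3 uint8, red, green, blue), "fx", "fy", "cx", "cy" (pixels), "R" (3x3) and "t" (3): a world point X has camera coordinates R X + t. Camera axes: x right, y down, z forward; pixel columns grow to the right and rows downward; lengths in m; the calibration is good to about 2 mm. A picture is of the moment at which its call begins. There is no depth.
- job.job_done(): hands the job in; it is judged then, once.
The state is a dict: "time": time; "joint_positions": joint angles; "qd": joint speeds; "joint_efforts": joint torques, N m; "tool_pos": TCP position; "eef_rot": TCP orientation; "contact_force": force on the tool from outside, world axes, zero at the start; "moment": the same for the moment, N m; "gripper_width": opening from 0.0 (shut) to 1.0 (fully open); "finger_force": force on a finger pad.
Only numpy, scipy, OpenCV 4.12 (cv2) and the standard library are available. Lean on these libraries where they do the work, as an engineer would, in place of code of your own. Each camera call takes 0.05 s, during which the arm holds its last target. There are 200 camera calls.

## Working session

There is one attempt and no reset: what is moved stays moved. The work goes in short steps, Python scripts to look and compute and a shell command to move; the robot and the scene stay as the last step left them, time stands still between calls to the robot, and variables do not carry over. Pictures are saved under pics/ and viewed, at most 10 in all, crops included, and the job is handed in when it is done.

```bash
mkdir -p pics; python3 - <<'E'
from bench import observe, snapshot
import cv2,numpy as np,pickle
s=observe();print({k:np.round(v,3) for k,v in s.items()})
for n in("side","top"):
    d=snapshot(n);pickle.dump(d,open(n+'0.pkl','wb'))
    cv2.imwrite(f'pics/{n}0.png',d['image'][:,:,::-1]);print(n,d['fx'],d['cx'],d['cy'],d['R'],d['t'], -d['R'].T@d['t'])
E
```

```text
{'time': np.float64(0.0), 'joint_positions': array([ 0.913,  0.259,  1.536,  0.   ,  1.348, -0.203]), 'qd': array([-0.002,  0.001, -0.001,  0.   ,  0.001, -0.   ]), 'joint_efforts': array([ 2.0000e-03, -4.4603e+01, -2.9057e+01,  0.0000e+00,  1.2000e-02,
        0.0000e+00]), 'tool_pos': array([0.241, 0.494, 0.238]), 'eef_rot': array([-7.08e-01, -3.06e+00,  3.00e-03]), 'contact_force': array([ 0.039, -0.394, -0.202]), 'moment': array([-0.055, -0.046, -0.002]), 'finger_force': np.float64(0.0), 'gripper_width': np.float64(1.002)}
side 611.4477468679895 325.4803807283815 239.87812972825063 [[ 0.82779883 -0.56080922  0.01556001]
 [-0.40842231 -0.62141461 -0.66860683]
 [ 0.38463009  0.5471169  -0.74345329]] [-0.5534783   0.19638611  1.36880334] [ 0.01189421 -0.93725398  1.15755856]
top 527.6438508654144 321.172707552624 249.30701519588504 [[-0.01560323 -0.99984542 -0.00810447]
 [-0.9962276   0.01623776 -0.08524619]
 [ 0.08536461  0.00674378 -0.99632696]] [-0.15993593  0.55171429  1.38457823] [ 0.42894351 -0.17820711  1.42522796]
```

View pics/side0.png

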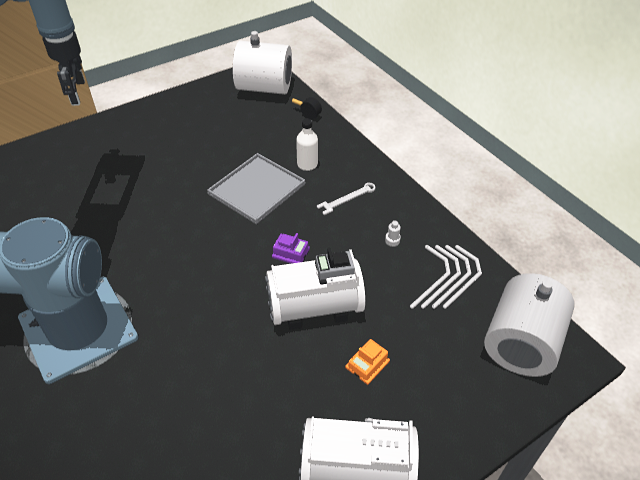

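View pics/top0.png

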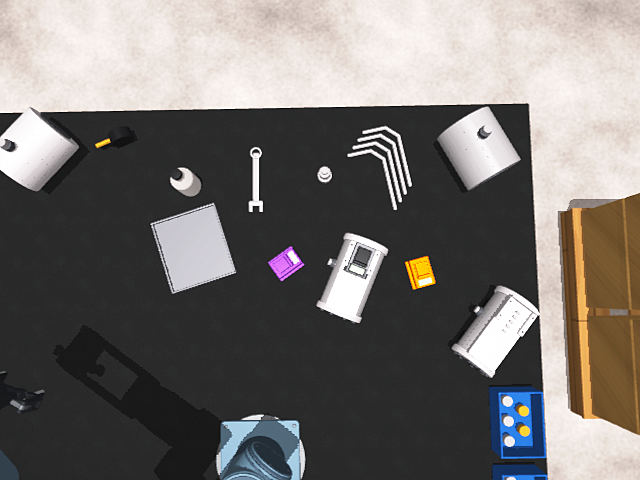

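Side view: the target regulator is near (315,290) with the grey and black head at about (335,262), and the tray is at (256,187). Top view: the regulator is near (352,278), the head at (360,258) and the tray at (193,248). I'll take enlarged crops next.

```bash
python3 - <<'E'
import cv2,numpy as np,pickle
T=pickle.load(open('top0.pkl','rb'))['image'][:,:,::-1];S=pickle.load(open('side0.pkl','rb'))['image'][:,:,::-1]
a=cv2.resize(T[228:328,310:400],None,fx=5.5,fy=5.5,interpolation=cv2.INTER_CUBIC)[:550,:400]
t=cv2.resize(T[228:328,312:392],(400,500),interpolation=cv2.INTER_CUBIC)
s=cv2.resize(S[240:330,260:370],(400,327),interpolation=cv2.INTER_CUBIC)
o=np.zeros((600,800,3),np.uint8);o[:500,:400]=t;o[:327,400:]=s
cv2.imwrite('pics/crop0.png',o)
E
```

```text
(no output)
```

View pics/crop0.png

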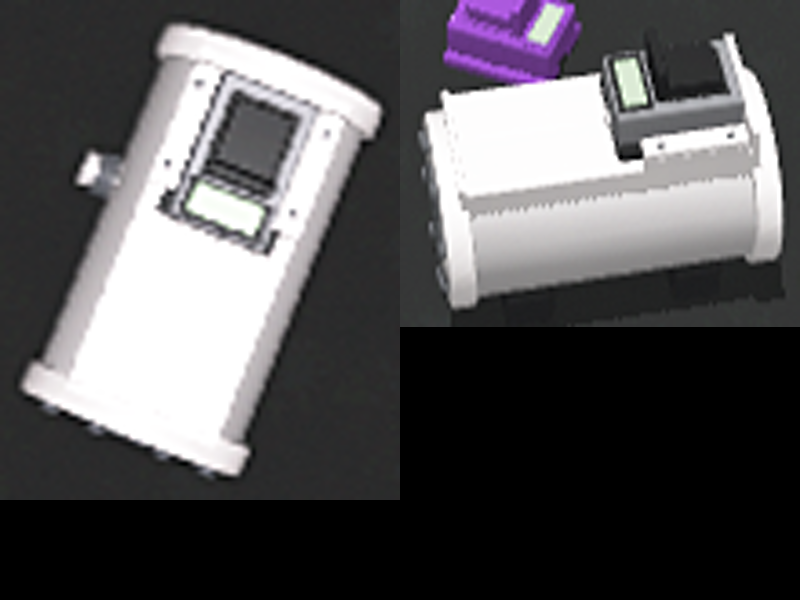

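The crops show the display at the head's front (-x, toward the robot), with the black tab and button behind it. The regulator's -x end is at the bottom of the top view. Next I'll measure display, regulator and tray by masks and rays.

```bash
cat > h.py <<'E'
import numpy as np,cv2
def ray(d,p):
    v=np.array([(p[0]-d['cx'])/d['fx'],(p[1]-d['cy'])/d['fy'],1.]);return -d['R'].T@d['t'],d['R'].T@v
def onz(d,p,z):
    c,v=ray(d,p);return c+v*(z-c[2])/v[2]
def tri(d1,p1,d2,p2):
    (a,u),(b,v)=ray(d1,p1),ray(d2,p2)
    k=np.linalg.lstsq(np.c_[u,-v],b-a,rcond=None)[0];A,B=a+u*k[0],b+v*k[1];return (A+B)/2,np.linalg.norm(A-B)
def pix(d,X):
    q=d['R']@np.asarray(X)+d['t'];return q[0]/q[2]*d['fx']+d['cx'],q[1]/q[2]*d['fy']+d['cy']
def comp(m,p):
    n,l,st,c=cv2.connectedComponentsWithStats(m.astype(np.uint8));L=l==l[p[1],p[0]];return L.astype(np.uint8)
E
python3 - <<'E'
import pickle;from h import *
np.set_printoptions(precision=4,suppress=True)
T=pickle.load(open('top0.pkl','rb'));S=pickle.load(open('side0.pkl','rb'))
def disp(d,x0,x1,y0,y1):
    i=d['image'].astype(int);r,g,b=i[...,0],i[...,1],i[...,2]
    m=(g-r>5)&(g-b>5)&(g>120);m[:y0]=0;m[y1:]=0;m[:,:x0]=0;m[:,x1:]=0
    w=(m*(g-r)).astype(float);Y,X=np.mgrid[:480,:640];print(m.sum(),cv2.minAreaRect(np.argwhere(m)[:,::-1].astype(np.float32)));return ((X*w).sum()/w.sum(),(Y*w).sum()/w.sum())
a=disp(T,335,385,240,290);b=disp(S,300,350,245,280);print('disp',a,b,tri(T,a,S,b))
# regulator silhouette
m=comp(T['image'].min(2)>95,(345,290));c=cv2.findContours(m,0,1)[0][0];m2=cv2.morphologyEx(m,cv2.MORPH_OPEN,np.ones((15,15)))
r=cv2.minAreaRect(np.argwhere(m2)[:,::-1].astype(np.float32));print(r)
bx=cv2.boxPoints(r);P=np.array([onz(T,p,.06) for p in bx]);print(P,P.mean(0),np.linalg.norm(np.diff(P,axis=0),axis=1))
# tray
for d,p in((T,(193,248)),(S,(256,187))):
    i=d['image'].astype(int);m=comp((i.max(2)>100),p);r=cv2.minAreaRect(np.argwhere(m)[:,::-1].astype(np.float32))
    ap=cv2.approxPolyDP(max(cv2.findContours(m,0,1)[0],key=len),8,True)[:,0]
    Q=np.array([onz(d,q,.014) for q in ap]);print('tray',ap.tolist(),Q[:,:2],Q.mean(0))
E
```

```text
34 ((356.58245849609375, 269.314453125), (14.925588607788086, 6.802819728851318), 23.96249008178711)
106 ((314.36883544921875, 255.4381561279297), (35.46131134033203, 11.327919006347656), 39.28940963745117)
disp (np.float64(355.83233532934133), np.float64(268.49101796407183)) (np.float64(319.314201183432), np.float64(259.72426035502957)) (array([ 0.4858, -0.2495,  0.1666]), np.float64(0.008536149637029882))
((345.28961181640625, 293.88916015625), (43.11832046508789, 46.279884338378906), 19.653825759887695)
[[ 0.3935 -0.1564  0.06  ]
 [ 0.505  -0.1984  0.06  ]
 [ 0.4659 -0.3025  0.06  ]
 [ 0.3549 -0.26    0.06  ]] [ 0.4298 -0.2293  0.06  ] [0.1192 0.1113 0.1189]
tray [[213, 203], [150, 224], [172, 293], [235, 272]] [[0.6805 0.1224]
 [0.626  0.2929]
 [0.4392 0.2317]
 [0.4926 0.0631]] [0.5596 0.1775 0.014 ]
tray [[258, 153], [207, 189], [255, 222], [304, 183]] [[0.6298 0.2892]
 [0.4393 0.2339]
 [0.4865 0.0554]
 [0.672  0.1104]] [0.5569 0.1722 0.014 ]
```

```bash
python3 - <<'E'
import pickle;from h import *
np.set_printoptions(precision=4,suppress=True)
T=pickle.load(open('top0.pkl','rb'));S=pickle.load(open('side0.pkl','rb'))
def rectc(d,f,box):
    x0,x1,y0,y1=box;i=d['image'].astype(int)[y0:y1,x0:x1];m=f(i);m=comp(m,np.argwhere(m)[len(np.argwhere(m))//2][::-1])
    q=np.argwhere(m)[:,::-1]+[x0,y0];r=cv2.minAreaRect(q.astype(np.float32));print(len(q),r,q.mean(0));return q.mean(0),r
g=lambda i:(i[...,1]-i[...,0]>3)&(i[...,1]>110)
a,ra=rectc(T,g,(342,372,260,282));b,rb=rectc(S,g,(312,336,250,274));print('disp',tri(T,a,S,b))
# black button top view
k=lambda i:i.max(2)<75
c,rc=rectc(T,k,(354,374,245,265));
# manual flange corners
C=np.array([onz(T,p,.06) for p in((316.4,305),(361,323),(388.6,248),(344.4,233.6))]);print(C)
f=(C[0]+C[1])/2;r=(C[2]+C[3])/2;print('mid',(f+r)/2,np.linalg.norm(r-f),np.arctan2(*(r-f)[1::-1]), np.linalg.norm(C[0]-C[1]),np.linalg.norm(C[2]-C[3]))
m=comp(T['image'].min(2)>60,(345,290));ct=max(cv2.findContours(m,0,1)[0],key=len);print(cv2.approxPolyDP(ct,3,True)[:,0].tolist())
print(T['image'][240:285,348:384].max(2)[::2,::2])
E
```

```text
21 ((356.82757568359375, 269.4310302734375), (8.913375854492188, 2.0426487922668457), 21.801406860351562) [356.8095 269.381 ]
93 ((323.0000305175781, 262.0000305175781), (13.581995010375977, 6.790997505187988), 75.96376037597656) [322.9677 262.1398]
disp (array([ 0.4873, -0.2541,  0.1616]), np.float64(0.0005605871226108053))
57 ((361.9827880859375, 255.29312133789062), (13.927149772644043, 15.041322708129883), 21.801406860351562) [359.9825 254.5088]
[[ 0.4023 -0.1544  0.06  ]
 [ 0.3546 -0.2681  0.06  ]
 [ 0.5465 -0.344   0.06  ]
 [ 0.586  -0.2301  0.06  ]]
mid [ 0.4723 -0.2491  0.06  ] 0.20247935623243157 -0.3832649088828206 0.12329644538171636 0.12055923853830361
[[346, 232], [337, 258], [328, 260], [333, 268], [316, 305], [354, 323], [361, 319], [388, 250], [375, 241]]
[[178 169 229 234 255 255 255 254 255 255 255 255 136  20  37  42  44  45]
 [188 248 255 255 197 141 255 255 255 255 255 255 255 255 155  31  37  43]
 [190 239 176 255 124 225 224 162 229 255 255 255 254 254 255 255 147  31]
 [220 255 255 241 220 154 115 223 231 202 135 255 255 255 253 250 255 255]
 [255 255 255  89 
[... 707 characters left out ...]
255 255 192 181  39  43]
 [ 80 255 254 253 255 255 251 180 150 237 236 255 255 250 189 153  35  43]
 [ 96 182 255 255 254 253 254 255 232 144 255 130 255 193 184  89  40  45]
 [199 146 104  99 255 255 255 255 109 218 255 255 255 191 177  27  42  44]
 [255 255 253 140  79  94 141 255 136  90 234 255 229 187 131  38  43  43]
 [255 255 255 255 255 181 154 115 147  72 255 255 195 182  40  44  44  42]
 [255 255 255 255 255 255 255 192 133 229 255 231 190 155  34  43  44  42]
 [255 255 255 255 255 255 255 255 255 255 255 195 183  89  42  45  44  43]
 [255 255 255 255 255 255 255 255 255 255 255 190 177  28  43  43  43  42]
 [255 255 255 255 255 255 255 255 255 255 195 186 130  38  44  44  42  44]]
```

Regulator: centre about (0.472,-0.249), yaw about -0.383, and the display triangulates to z=0.1616, close to the expected 0.160. Next I'll measure the button and tab and work out the approach.

```bash
cat >> h.py <<'E'
REG=np.array([.4723,-.2491,0]);YAW=-.383;c_,s_=np.cos(YAW),np.sin(YAW);RR=np.array([[c_,-s_,0],[s_,c_,0],[0,0,1]])
reg=lambda X:RR.T@(np.asarray(X)-REG)
world=lambda x:RR@np.asarray(x)+REG
def state(tgt=None):
    from bench import observe
    from scipy.spatial.transform import Rotation as Ro
    s=observe();R=Ro.from_rotvec(s['eef_rot']).as_matrix();p=s['tool_pos']
    print('t',s['time'].round(2),'tcp',p.round(4),'in reg',reg(p).round(4),'F reg',(RR.T@s['contact_force']).round(2),'grip',s['gripper_width'].round(3),s['finger_force'].round(1))
    if tgt is not None:
        G=RR@np.diag([-1,1,-1.]);print('d tool',(R.T@(np.asarray(tgt)-p)).round(4),'rotvec tool',Ro.from_matrix(R.T@G).as_rotvec().round(4))
E
python3 - <<'E'
import pickle;from h import *
from bench import ctrl
print('ext',ctrl.tip_extent)
np.set_printoptions(precision=4,suppress=True)
T=pickle.load(open('top0.pkl','rb'));S=pickle.load(open('side0.pkl','rb'))
i=T['image'];mx=i.max(2).astype(int)
m=np.zeros((480,640),bool);m[246:268,354:376]=(mx[246:268,354:376]>=78)&(mx[246:268,354:376]<110);m=comp(m,(364,256))
q=np.argwhere(m)[:,::-1].astype(np.float32);r=cv2.minAreaRect(q);print(len(q),r,'btn',reg(onz(T,r[0],.172)))
for x in(.0,.01,.02,.03,.04,.05,.06): print(x,np.round(pix(T,world([x,0,.16])),1),np.round(pix(S,world([x,0,.16])),1))
# profile along head x, in reg coords at z=.16 (top) 
for x in np.arange(-.008,.08,.002):
    u,v=pix(T,world([x,0,.16]));print(round(x,3),cv2.getRectSubPix(i,(1,1),(u,v)).ravel(),end=' | ')
state(world([.036,0,.24]))
E
```

```text
ext 0.008
142 ((362.89654541015625, 255.75860595703125), (12.255891799926758, 12.255891799926758), 21.801410675048828) btn [ 0.0509 -0.0007  0.172 ]
0.0 [354.8 275.8] [315.9 264.1]
0.01 [356.2 271.9] [320.5 263.4]
0.02 [357.7 268. ] [325.1 262.7]
0.03 [359.2 264.1] [329.7 261.9]
0.04 [360.7 260.3] [334.3 261.2]
0.05 [362.1 256.4] [338.9 260.5]
0.06 [363.6 252.5] [343.4 259.8]
-0.008 [255 255 255] | -0.006 [255 255 255] | -0.004 [255 255 255] | -0.002 [253 252 252] | 0.0 [235 231 233] | 0.002 [169 164 167] | 0.004 [125 121 129] | 0.006 [90 89 95] | 0.008 [131 136 132] | 0.01 [247 255 242] | 0.012 [254 255 252] | 0.014 [251 254 250] | 0.016 [249 253 248] | 0.018 [250 254 248] | 0.02 [255 255 254] | 0.022 [237 248 230] | 0.024 [159 168 156] | 0.026 [122 121 125] | 0.028 [105 103 110] | 0.03 [62 60 63] | 0.032 [79 80 83] | 0.034 [61 62 65] | 0.036 [33 35 36] | 0.038 [97 97 99] | 0.04 [100 101 103] | 0.042 [ 97  97 100] | 0.044 [94 93 97] | 0.046 [93 91 95] | 0.048 [91 92 93] | 0.05 [91 92 92] | 0.052 [91 90 92] | 0.054 [90 88 91] | 0.056 [89 86 91] | 0.058 [87 86 89] | 0.06 [86 85 89] | 0.062 [86 84 88] | 0.064 [85 85 89] | 0.066 [83 82 85] | 0.068 [66 66 67] | 0.07 [83 82 84] | 0.072 [153 152 158] | 0.074 [214 212 220] | 0.076 [205 202 211] | 0.078 [205 200 207] | Traceback (most recent call last):
  File "<stdin>", line 13, in <module>
  File "h.py", line 20, in state
    print('t',s['time'].round(2),'tcp',p.round(4),'in reg',reg(p).round(4),'F reg',(RR.T@s['contact_force']).round(2),'grip',s['gripper_width'].round(3),s['finger_force'].round(1))
              ^^^^^^^^^^^^^^^
AttributeError: 'float' object has no attribute 'round'
```

```bash
sed -i "s/s\['time'\].round(2)/round(s['time'],2)/;s/s\['gripper_width'\].round(3),s\['finger_force'\].round(1)/np.round(s['gripper_width'],3),np.round(s['finger_force'],1)/" h.py; python3 - <<'E'
from h import *
state(world([.0505,-.0005,.24]))
E
```

```text
t 0.1 tcp [0.2413 0.4937 0.2385] in reg [-0.4919  0.6027  0.2385] F reg [-0.18  0.08  0.43] grip 0.999 0.0
d tool [-0.5842 -0.5627 -0.0007] rotvec tool [-0.0017 -0.0004 -0.0718]
```

Careful with the scale: shifts go in shares of 0.4 m and turns go in shares of 2 pi rad. That gives: -0.026 m is -0.065, -0.025 m is -0.0625.

```bash
echo '[-0.065,-0.0625,0,0,0,0,-0.065,-0.0625,0,0,0,0,-0.065,-0.0625,0,0,0,0,-0.065,-0.0625,0,0,0,0,-0.065,-0.0625,0,0,0,0,-0.065,-0.0625,0,0,0,0,-0.065,-0.0625,0,0,0,0,-0.065,-0.0625,0,0,0,0,-0.065,-0.0625,0,0,0,0,-0.065,-0.0625,0,0,0,0,-0.065,-0.0625,0,0,0,0]' | python3 -m inch 0.0 30 && echo '[-0.065,-0.0625,0,0,0,0,-0.065,-0.0625,0,0,0,0,-0.065,-0.0625,0,0,0,0,-0.065,-0.0625,0,0,0,0,-0.065,-0.0625,0,0,0,0,-0.065,-0.0625,0,0,0,0,-0.065,-0.0625,0,0,0,0,-0.065,-0.0625,0,0,0,0,-0.065,-0.0625,0,0,0,0,-0.065,-0.0625,0,0,0,-0.0057,0,0,0,0,0,-0.0057,0,0,0,0,0,0]' | python3 -m inch
python3 - <<'E'
from h import *
state(world([.0505,-.0005,.215]))
E
```

```text
time: 1.02
tool_pos: [0.3776, 0.1198, 0.2392]
eef_rot: [-0.708, -3.061, -0.0]
contact_force: [0.6, 0.7, -0.8]
gripper_width: 0.002
finger_force: 0.0
time: 2.02
tool_pos: [0.5014, -0.2192, 0.2381]
eef_rot: [-0.6, -3.082, -0.001]
contact_force: [-0.6, 0.4, -0.1]
gripper_width: -0.002
finger_force: 0.0
t 2.02 tcp [ 0.5014 -0.2192  0.2381] in reg [0.0158 0.0386 0.2381] F reg [-0.7   0.12 -0.13] grip -0.002 0.0
d tool [-0.0348 -0.0391  0.0231] rotvec tool [ 0.0004 -0.0018 -0.0013]
```

In the tool's units: -0.0196 m is -0.049, -0.0195 m is -0.0488.

```bash
echo '[-0.0438,-0.049,0,0,0,0,-0.0438,-0.0488,0.0275,0,0,0,0,0,0.03,0,0,0,0,0,0,0,0,0,0,0,0,0,0,0]' | python3 -m inch
python3 - <<'E'
from h import *
from bench import snapshot
state(world([.0505,-.0005,.215]))
o=np.zeros((400,800,3),np.uint8)
for k,n in enumerate(("side","top")):
    d=snapshot(n);p=pix(d,world([.03,0,.18]));o[:,400*k:400*k+400]=cv2.resize(cv2.getRectSubPix(d['image'],(100,100),p),(400,400),interpolation=cv2.INTER_CUBIC)
cv2.imwrite('pics/c1.png',o[:,:,::-1])
E
```

```text
time: 2.43
tool_pos: [0.5185, -0.2652, 0.2155]
eef_rot: [-0.597, -3.081, -0.003]
contact_force: [0.6, 0.7, 0.9]
gripper_width: -0.001
finger_force: 0.0
t 2.43 tcp [ 0.5185 -0.2652  0.2155] in reg [0.0489 0.0023 0.2155] F reg [0.27 0.87 0.92] grip -0.001 0.0
d tool [-0.0016 -0.0028  0.0005] rotvec tool [ 0.0013 -0.003   0.0001]
```

View pics/c1.png

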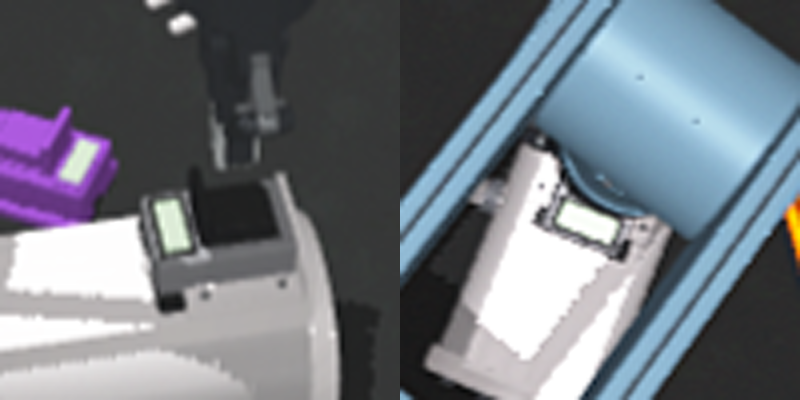

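The side crop shows the shut fingertips at (240,165), just above the button and clear of the tab at (195,180). I'll descend and feel for the button.

In the tool's units: 0.012 m is 0.03, -0.0028 m is -0.007.

```bash
echo '[-0.0038,-0.007,0,0,0,0,0,0,0.03,0,0,0,0,0,0.03,0,0,0,0,0,0,0,0,0,0,0,0,0,0,0]' | python3 -m inch
python3 -c "
from h import *
state(world([.0505,-.0005,.19]))"
echo '[0,0,0.0025,0,0,0,0,0,0.0025,0,0,0,0,0,0,0,0,0]' | python3 -m inch |grep -E 'pos|cont'
echo '[0,0,0.0025,0,0,0,0,0,0.0025,0,0,0,0,0,0,0,0,0]' | python3 -m inch |grep -E 'pos|cont'
```

```text
time: 2.95
tool_pos: [0.5195, -0.2694, 0.1926]
eef_rot: [-0.597, -3.084, -0.0]
contact_force: [0.6, -0.3, 0.4]
gripper_width: 0.001
finger_force: 0.0
t 2.95 tcp [ 0.5195 -0.2694  0.1926] in reg [ 0.0514 -0.0012  0.1926] F reg [ 0.67 -0.01  0.36] grip 0.001 0.0
d tool [0.0009 0.0007 0.0026] rotvec tool [ 0.0001 -0.0005  0.0006]
tool_pos: [0.5199, -0.27, 0.191]
contact_force: [-0.1, 0.4, 0.3]
tool_pos: [0.5196, -0.2699, 0.1882]
contact_force: [-0.7, -0.2, -1.1]
```

In the tool's units: 0.001 m is 0.0025.

```bash
for k in 1; do :; done
echo '[0,0,0.0025,0,0,0,0,0,0,0,0,0]' | python3 -m inch |grep -E 'pos|cont'
echo '[0,0,0.0025,0,0,0,0,0,0,0,0,0]' | python3 -m inch |grep -E 'pos|cont'
echo '[0,0,0.0025,0,0,0,0,0,0,0,0,0]' | python3 -m inch |grep -E 'pos|cont'
echo '[0,0,0.0025,0,0,0,0,0,0,0,0,0]' | python3 -m inch |grep -E 'pos|cont'
```

```text
tool_pos: [0.5196, -0.2698, 0.1871]
contact_force: [0.1, 0.1, 0.5]
tool_pos: [0.5196, -0.2698, 0.1861]
contact_force: [0.2, -0.5, 0.3]
tool_pos: [0.5196, -0.2698, 0.1851]
contact_force: [0.7, 0.3, -0.3]
tool_pos: [0.5196, -0.2698, 0.1841]
contact_force: [0.1, -0.5, 0.4]
```

In the tool's units: 0.001 m is 0.0025.

```bash
echo '[0,0,0.0025,0,0,0,0,0,0,0,0,0]' | python3 -m inch |grep -E 'pos|cont'
echo '[0,0,0.0025,0,0,0,0,0,0,0,0,0]' | python3 -m inch |grep -E 'pos|cont'
echo '[0,0,0.0025,0,0,0,0,0,0,0,0,0]' | python3 -m inch |grep -E 'pos|cont'
echo '[0,0,0.0025,0,0,0,0,0,0,0,0,0]' | python3 -m inch |grep -E 'pos|cont'
```

```text
tool_pos: [0.5196, -0.2698, 0.1831]
contact_force: [0.1, 0.8, -0.0]
tool_pos: [0.5196, -0.2698, 0.1821]
contact_force: [0.4, 0.0, 0.2]
tool_pos: [0.5196, -0.2698, 0.1811]
contact_force: [-0.5, -0.1, 0.3]
tool_pos: [0.5196, -0.2698, 0.1801]
contact_force: [0.1, 0.1, -0.3]
```

In the tool's units: 0.001 m is 0.0025.

```bash
echo '[0,0,0.0025,0,0,0,0,0,0,0,0,0]' | python3 -m inch |grep -E 'pos|cont'
echo '[0,0,0.0025,0,0,0,0,0,0,0,0,0]' | python3 -m inch |grep -E 'pos|cont'
echo '[0,0,0.0025,0,0,0,0,0,0,0,0,0]' | python3 -m inch |grep -E 'pos|cont'
```

```text
tool_pos: [0.5196, -0.2698, 0.1791]
contact_force: [0.1, 0.0, -0.4]
tool_pos: [0.5198, -0.27, 0.1785]
contact_force: [-0.7, 1.6, 3.1]
tool_pos: [0.5198, -0.27, 0.1776]
contact_force: [-0.4, 0.6, 3.8]
```

Touched the button at TCP z of about 0.1788. The goal is about 5 mm down, z near 0.1737.

In the tool's units: 0.001 m is 0.0025.

```bash
echo '[0,0,0.0025,0,0,0,0,0,0.0025,0,0,0,0,0,0,0,0,0]' | python3 -m inch |grep -E 'pos|cont'
echo '[0,0,0.0025,0,0,0,0,0,0,0,0,0]' | python3 -m inch |grep -E 'pos|cont'
echo '[0,0,0.0025,0,0,0,0,0,0,0,0,0,0,0,0,0,0,0]' | python3 -m inch |grep -E 'pos|cont'; python3 -c "
from h import *
state(world([-.027,-.001,.1737]))"
```

```text
tool_pos: [0.5198, -0.27, 0.1756]
contact_force: [-1.1, 0.3, 5.2]
tool_pos: [0.5198, -0.27, 0.1747]
contact_force: [-1.0, 0.2, 6.2]
tool_pos: [0.5199, -0.27, 0.1739]
contact_force: [-0.9, 1.1, 6.4]
t 5.95 tcp [ 0.5199 -0.27    0.1739] in reg [ 0.052  -0.0016  0.1739] F reg [-1.24  0.74  6.37] grip -0.002 3.4
d tool [0.079  0.0006 0.0001] rotvec tool [-0.0003  0.0009  0.0002]
```

In the tool's units: 0.001 m is 0.0025, 0.0003 m is 0.0008.

```bash
echo '[0.0025,0,0.0008,0,0,0,0.0025,0,0,0,0,0,0.0025,0,0,0,0,0,0,0,0,0,0,0]' | python3 -m inch |grep -E 'pos|cont'
echo '[0.0025,0,0,0,0,0,0.0025,0,0,0,0,0,0,0,0,0,0,0]' | python3 -m inch |grep -E 'pos|cont'
echo '[0.0025,0,0,0,0,0,0.0025,0,0,0,0,0,0,0,0,0,0,0]' | python3 -m inch |grep -E 'pos|cont'
python3 -c "
from h import *
state(world([-.027,-.001,.1737]))"
```

```text
tool_pos: [0.5191, -0.2698, 0.1745]
contact_force: [3.1, -0.6, 5.4]
tool_pos: [0.5172, -0.2692, 0.1746]
contact_force: [3.8, -1.2, 7.3]
tool_pos: [0.5154, -0.2686, 0.1746]
contact_force: [4.7, -0.9, 6.0]
t 6.78 tcp [ 0.5154 -0.2686  0.1746] in reg [ 0.0473 -0.002   0.1746] F reg [4.71 0.88 6.  ] grip -0.001 3.1
d tool [0.0743 0.001  0.0004] rotvec tool [-0.0011  0.0066 -0.    ]
```

Drag tipped the tool up slightly, so I'll press about 1 mm more before going on.

In the tool's units: 0.0008 m is 0.002.

```bash
echo '[0,0,0.002,0,0,0,0,0,0,0,0,0]' | python3 -m inch |grep -E 'pos|cont'
echo '[0.0025,0,0.0008,0,0,0,0.0025,0,0,0,0,0,0,0,0,0,0,0]' | python3 -m inch |grep -E 'pos|cont'
echo '[0.0025,0,0,0,0,0,0.0025,0,0,0,0,0,0,0,0,0,0,0]' | python3 -m inch |grep -E 'pos|cont'
python3 -c "
from h import *
state(world([-.027,-.001,.1737]))"
```

```text
tool_pos: [0.5154, -0.2687, 0.1737]
contact_force: [4.5, -0.6, 6.4]
tool_pos: [0.5139, -0.2681, 0.1737]
contact_force: [4.2, -1.8, 6.5]
tool_pos: [0.5122, -0.2675, 0.1738]
contact_force: [3.8, -2.2, 5.7]
t 7.45 tcp [ 0.5122 -0.2675  0.1738] in reg [ 0.0438 -0.0021  0.1738] F reg [ 4.29 -0.61  5.72] grip -0.0 3.8
d tool [ 0.0708  0.0011 -0.0005] rotvec tool [-0.0014  0.0079 -0.    ]
```

In the tool's units: 0.001 m is 0.0025.

```bash
echo '[0.0025,0,0,0,0,0,0.0025,0,0,0,0,0,0.0025,0,0,0,0,0,0,0,0,0,0,0]' | python3 -m inch |grep -E 'pos|cont'
echo '[0.0025,0,0,0,0,0,0.0025,0,0,0,0,0,0.0025,0,0,0,0,0,0,0,0,0,0,0]' | python3 -m inch |grep -E 'pos|cont'
python3 -c "
from h import *
from bench import snapshot
state(world([-.027,-.001,.1737]))
o=np.zeros((400,800,3),np.uint8)
for k,n in enumerate(('side','top')):
    d=snapshot(n);p=pix(d,world([.03,0,.18]));o[:,400*k:400*k+400]=cv2.resize(cv2.getRectSubPix(d['image'],(100,100),p),(400,400),interpolation=cv2.INTER_CUBIC)
cv2.imwrite('pics/c2.png',o[:,:,::-1])"
```

```text
tool_pos: [0.5093, -0.2663, 0.1737]
contact_force: [4.0, -2.1, 7.1]
tool_pos: [0.5066, -0.2653, 0.1737]
contact_force: [5.5, -2.6, 7.3]
t 8.12 tcp [ 0.5066 -0.2653  0.1737] in reg [ 0.0378 -0.0022  0.1737] F reg [ 6.03 -0.35  7.31] grip -0.001 3.8
d tool [ 0.0648  0.0012 -0.0005] rotvec tool [-0.0015  0.0079 -0.0001]
```

View pics/c2.png

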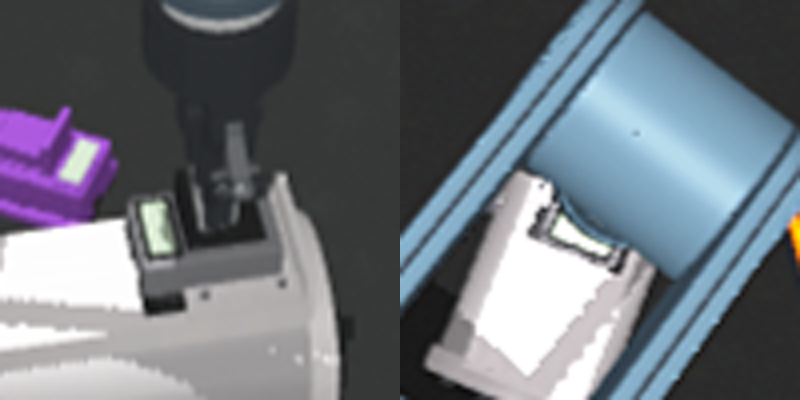

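The side crop shows the display moved from (170,228) to (157,230), about 7 mm, so the head is sliding. I'll keep pulling.

In the tool's units: 0.0015 m is 0.0038.

```bash
echo '[0.0038,0,0,0,0,0,0.0038,0,0,0,0,0,0.0038,0,0,0,0,0,0.0038,0,0,0,0,0,0.0038,0,0,0,0,0,0.0038,0,0,0,0,0]' | python3 -m inch |grep -E 'pos|cont'
echo '[0.0038,0,0,0,0,0,0.0038,0,0,0,0,0,0.0038,0,0,0,0,0,0.0038,0,0,0,0,0,0.0038,0,0,0,0,0,0.0038,0,0,0,0,0]' | python3 -m inch |grep -E 'pos|cont'
python3 -c "
from h import *
state(world([-.033,-.001,.1737]))"
```

```text
tool_pos: [0.4984, -0.262, 0.1738]
contact_force: [5.3, -2.1, 6.8]
tool_pos: [0.49, -0.2587, 0.1737]
contact_force: [5.8, -2.8, 6.9]
t 9.22 tcp [ 0.49   -0.2587  0.1737] in reg [ 0.02   -0.0022  0.1737] F reg [ 6.41 -0.47  6.9 ] grip 0.002 4.1
d tool [ 0.053   0.0012 -0.0004] rotvec tool [-0.0016  0.0082 -0.0001]
```

In the tool's units: 0.0015 m is 0.0038.

```bash
echo '[0.0038,0,0,0,0,0,0.0038,0,0,0,0,0,0.0038,0,0,0,0,0,0.0038,0,0,0,0,0,0.0038,0,0,0,0,0,0.0038,0,0,0,0,0,0.0038,0,0,0,0,0,0.0038,0,0,0,0,0,0.0038,0,0,0,0,0,0.0038,0,0,0,0,0,0.0038,0,0,0,0,0,0.0038,0,0,0,0,0]' | python3 -m inch |grep -E 'pos|cont'
echo '[0.0038,0,0,0,0,0,0.0038,0,0,0,0,0,0.0038,0,0,0,0,0,0.0038,0,0,0,0,0,0.0038,0,0,0,0,0,0.0038,0,0,0,0,0,0.0038,0,0,0,0,0,0.0038,0,0,0,0,0,0.0038,0,0,0,0,0,0.0038,0,0,0,0,0]' | python3 -m inch |grep -E 'pos|cont'
python3 -c "
from h import *
state(world([-.033,-.001,.1737]))"
```

```text
tool_pos: [0.4733, -0.252, 0.1737]
contact_force: [6.3, -2.0, 6.8]
tool_pos: [0.4595, -0.2464, 0.1737]
contact_force: [6.3, -1.1, 6.9]
t 11.05 tcp [ 0.4595 -0.2464  0.1737] in reg [-0.0129 -0.0023  0.1737] F reg [6.24 1.37 6.95] grip 0.003 4.1
d tool [ 0.0201  0.0013 -0.0001] rotvec tool [-0.0018  0.0083 -0.0002]
```

In the tool's units: 0.0015 m is 0.0038.

```bash
echo '[0.0038,0,0,0,0,0,0.0038,0,0,0,0,0,0.0038,0,0,0,0,0,0.0038,0,0,0,0,0,0.0038,0,0,0,0,0,0.0038,0,0,0,0,0,0.0038,0,0,0,0,0,0.0038,0,0,0,0,0,0.0038,0,0,0,0,0,0.0038,0,0,0,0,0,0.0038,0,0,0,0,0,0.0038,0,0,0,0,0]' | python3 -m inch |grep -E 'pos|cont'
echo '[0.0038,0,0,0,0,0,0,0,0,0,0,0]' | python3 -m inch |grep -E 'pos|cont'
python3 -c "
from h import *
from bench import snapshot
state(world([-.033,-.001,.1737]))
o=np.zeros((400,800,3),np.uint8)
for k,n in enumerate(('side','top')):
    d=snapshot(n);p=pix(d,world([-.03,0,.17]));o[:,400*k:400*k+400]=cv2.resize(cv2.getRectSubPix(d['image'],(100,100),p),(400,400),interpolation=cv2.INTER_CUBIC)
cv2.imwrite('pics/c3.png',o[:,:,::-1])"
```

```text
tool_pos: [0.4428, -0.2398, 0.1737]
contact_force: [5.3, -2.5, 6.9]
tool_pos: [0.4411, -0.2391, 0.1737]
contact_force: [5.4, -1.4, 6.9]
t 12.22 tcp [ 0.4411 -0.2391  0.1737] in reg [-0.0326 -0.0024  0.1737] F reg [5.55 0.69 6.86] grip 0.0 3.8
d tool [0.0004 0.0014 0.    ] rotvec tool [-0.0019  0.0079 -0.0002]
```

View pics/c3.png

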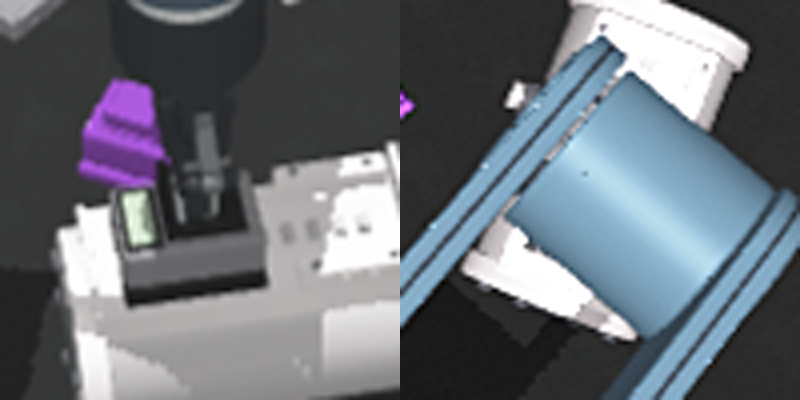

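The head sits on the bare front, with its display at crop (141,218) and bare toothed shoe behind it. I'll back off, lift, and open the gripper.

In the tool's units: -0.03 m is -0.075, -0.015 m is -0.0375.

```bash
echo '[-0.0025,0,-0.0075,0,0,0,-0.0025,0,-0.0125,0,0,0,0,0,-0.0375,0,0,0,0,0,-0.075,0,0,0,0,0,-0.025,0,0,0,0,0,0,0,0,0]' | python3 -m inch |grep -E 'pos|cont'
python3 - <<'E'
from h import *
from bench import snapshot
d=snapshot('side');p=pix(d,world([-.06,0,.16]));x0,y0=int(p[0])-20,int(p[1])-14
i=d['image'].astype(int)[y0:y0+28,x0:x0+36];m=(i[...,1]-i[...,0]>3)&(i[...,1]>110)
q=np.argwhere(m);n,l,st,c=cv2.connectedComponentsWithStats(m.astype(np.uint8));print(st[1:],c[1:])
k=1+np.argmax(st[1:,4]);x=reg(onz(d,c[k]+[x0,y0],.1616));print('display',x,'head x',x[0]+.0202,'(ref disp .0158)')
cv2.imwrite('pics/c4.png',cv2.resize(d['image'][y0-30:y0+70,x0-30:x0+100],(650,500),interpolation=cv2.INTER_CUBIC)[:,:,::-1])
state(world([-.0416,0,.235]))
E
```

```text
tool_pos: [0.4414, -0.2388, 0.2372]
contact_force: [0.9, -1.7, 0.8]
[[15  7  9 15 98]
 [ 0 26  1  1  1]] [[18.83673469 14.1122449 ]
 [ 0.         26.        ]]
display [-0.06433994  0.00048436  0.1616    ] head x -0.04413993661161418 (ref disp .0158)
t 12.87 tcp [ 0.4407 -0.2382  0.2354] in reg [-0.0334 -0.0017  0.2354] F reg [ 0.08 -0.02 -0.33] grip 0.002 0.0
d tool [0.0082 0.0017 0.0004] rotvec tool [-0.0006  0.0018  0.0002]
```

View pics/c4.png

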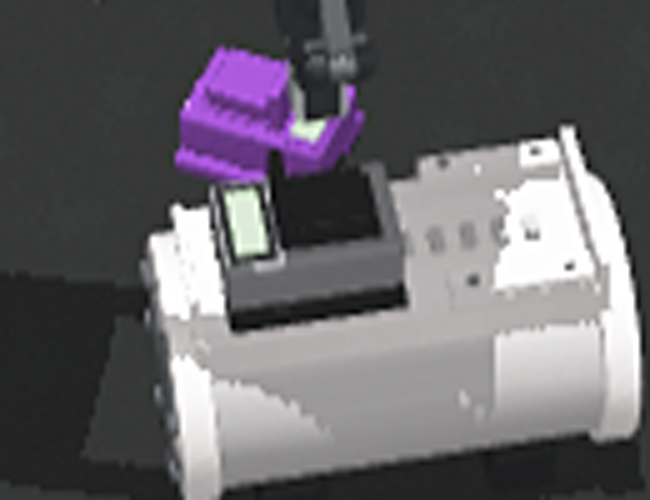

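The head is flat and clear of the shoe at x of about -0.043. Next: open, centre, and descend to TCP z of about 0.142, so the pads stay above the foot.

In the tool's units: 0.02 m is 0.05, 0.0095 m is 0.0238.

```bash
echo '[0.0238,0.003,0,0,0,0,0,0,0,0,0,0,0,0,0,0,0,0,0,0,0.05,0,0,0,0,0,0.05,0,0,0,0,0,0.05,0,0,0,0,0,0,0,0,0]' | python3 -m inch 1.0 25
python3 -c "
from h import *
state(world([-.043,-.0005,.142]))"
```

```text
time: 13.45
tool_pos: [0.4296, -0.2313, 0.1706]
eef_rot: [-0.597, -3.077, -0.007]
contact_force: [-0.4, 0.6, -1.0]
gripper_width: 0.973
finger_force: 0.0
t 13.45 tcp [ 0.4296 -0.2313  0.1706] in reg [-0.0463  0.0006  0.1706] F reg [-0.55  0.4  -0.96] grip 0.973 0.0
d tool [-0.0035 -0.0012  0.0286] rotvec tool [ 0.0028 -0.0079  0.    ]
```

In the tool's units: 0.012 m is 0.03, 0.01 m is 0.025.

```bash
echo '[0,0,0.03,0,0,0,0,0,0.025,0,0,0,0,0,0.01,0,0,0,0,0,0,0,0,0,0,0,0,0,0,0]' | python3 -m inch
python3 -c "
from h import *
state(world([-.043,-.0005,.142]))"
```

```text
time: 13.87
tool_pos: [0.4321, -0.2333, 0.1492]
eef_rot: [-0.598, -3.084, -0.0]
contact_force: [0.5, -0.3, -0.2]
gripper_width: 1.002
finger_force: 0.0
t 13.87 tcp [ 0.4321 -0.2333  0.1492] in reg [-0.0432 -0.0004  0.1492] F reg [ 0.6  -0.07 -0.2 ] grip 1.002 0.0
d tool [-0.0002 -0.0001  0.0072] rotvec tool [ 0.     -0.0001  0.0002]
```

In the tool's units: 0.004 m is 0.01, 0.003 m is 0.0075.

```bash
echo '[0,0,0.01,0,0,0,0,0,0.0075,0,0,0,0,0,0,0,0,0,0,0,0,0,0,0]' | python3 -m inch | grep -E 'pos|cont'
echo '[0,0,0,0,0,0,0,0,0,0,0,0,0,0,0,0,0,0,0,0,0,0,0,0,0,0,0,0,0,0,0,0,0,0,0,0,0,0,0,0,0,0,0,0,0,0,0,0]' | python3 -m inch 0.0 35
python3 -c "
from h import *
state(world([-.043,-.0005,.142]))"
```

```text
tool_pos: [0.432, -0.2332, 0.1419]
contact_force: [-0.2, 0.5, -0.8]
time: 14.87
tool_pos: [0.4322, -0.2332, 0.1422]
eef_rot: [0.598, 3.084, 0.0]
contact_force: [-0.2, 2.5, 5.7]
gripper_width: 0.572
finger_force: 38.4
t 14.87 tcp [ 0.4322 -0.2332  0.1422] in reg [-0.0432 -0.0002  0.1422] F reg [-1.16  2.25  5.73] grip 0.572 38.4
d tool [-0.0002 -0.0003  0.0002] rotvec tool [0.0001 0.0005 0.0002]
```

In the tool's units: -0.015 m is -0.0375, -0.01 m is -0.025.

```bash
echo '[0,0,-0.0025,0,0,0,0,0,-0.01,0,0,0,0,0,-0.025,0,0,0,0,0,-0.0375,0,0,0,0,0,-0.0375,0,0,0,0,0,-0.0375,0,0,0,0,0,0,0,0,0,0,0,0,0,0,0]' | python3 -m inch
python3 -c "
from h import *
state([.558,.175,.2])"
```

```text
time: 15.53
tool_pos: [0.4323, -0.2337, 0.2026]
eef_rot: [0.597, 3.083, -0.002]
contact_force: [-0.6, 0.2, -3.2]
gripper_width: 0.576
finger_force: 37.6
t 15.53 tcp [ 0.4323 -0.2337  0.2026] in reg [-0.0429 -0.0006  0.2026] F reg [-0.59 -0.04 -3.2 ] grip 0.576 37.6
d tool [0.036  0.4261 0.0022] rotvec tool [-0.0008  0.0017  0.0002]
```

In the tool's units: 0.025 m is 0.0625, 0.02 m is 0.05.

```bash
echo '[0.005,0.03,0,0,0,0,0.005,0.05,0,0,0,0,0.005,0.0625,0,0,0,0,0.005,0.0625,0,0,0,0,0.005,0.0625,0,0,0,0,0.005,0.0625,0,0,0,0,0.005,0.0625,0,0,0,0,0.005,0.0625,0,0,0,0,0.005,0.0625,0,0,0,0,0.005,0.0625,0,0,0,0,0.005,0.0625,0,0,0,0,0.005,0.0625,0,0,0,0]' | python3 -m inch >/dev/null
echo '[0.005,0.0625,0,0,0,0,0.005,0.0625,0,0,0,0,0.005,0.0625,0,0,0,0,0.005,0.0625,0,0,0,0,0.005,0.05,0,0,0,0,0.005,0.0375,0,0,0,0,0,0.0225,0,0,0,0,0,0,0,0,0,0,0,0,0,0,0,0]' | python3 -m inch |grep -E 'cont|grip'
python3 -c "
from h import *
from bench import snapshot
state([.558,.175,.04])
o=np.zeros((400,800,3),np.uint8)
for k,n in enumerate(('side','top')):
    d=snapshot(n);p=pix(d,[.558,.175,.1]);o[:,400*k:400*k+400]=cv2.resize(cv2.getRectSubPix(d['image'],(160,160),p),(400,400),interpolation=cv2.INTER_CUBIC)
cv2.imwrite('pics/c5.png',o[:,:,::-1])"
```

```text
contact_force: [-0.7, -0.9, -2.5]
gripper_width: 0.571
t 17.28 tcp [0.557  0.1754 0.2009] in reg [-0.0801  0.4254  0.2009] F reg [-0.36 -1.06 -2.53] grip 0.571 37.6
d tool [-0.0014  0.0002  0.1609] rotvec tool [-0.0014 -0.0016  0.0013]
```

View pics/c5.png

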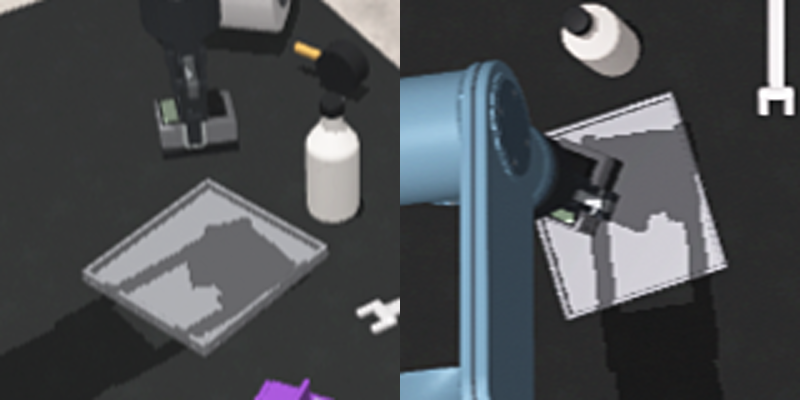

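The head is held level above the tray. Lowering it now.

In the tool's units: 0.025 m is 0.0625, 0.015 m is 0.0375.

```bash
echo '[0,0,0.0375,0,0,0,0,0,0.0625,0,0,0,0,0,0.0625,0,0,0,0,0,0.0625,0,0,0,0,0,0.0625,0,0,0,0,0,0.0625,0,0,0,0,0,0.0375,0,0,0,0,0,0.02,0,0,0,0,0,0.01,0,0,0,0,0,0,0,0,0,0,0,0,0,0,0]' | python3 -m inch |grep -E 'pos|cont'
echo '[0,0,0.005,0,0,0,0,0,0.005,0,0,0,0,0,0.005,0,0,0,0,0,0.0025,0,0,0,0,0,0,0,0,0,0,0,0,0,0,0]' | python3 -m inch |grep -E 'pos|cont'
python3 -c "
from h import *
state([.558,.175,.0212])"
```

```text
tool_pos: [0.5586, 0.1751, 0.0359]
contact_force: [0.5, 0.0, -3.4]
tool_pos: [0.5576, 0.1754, 0.0279]
contact_force: [0.7, -0.0, -4.1]
t 18.8 tcp [0.5576 0.1754 0.0279] in reg [-0.0795  0.4256  0.0279] F reg [ 0.62  0.23 -4.06] grip 0.577 37.6
d tool [-0.0005 -0.0002  0.0067] rotvec tool [-0.0001 -0.0001  0.0003]
```

Careful with the scale: shifts go in shares of 0.4 m and turns go in shares of 2 pi rad. That gives: 0.001 m is 0.0025.

```bash
echo '[0,0,0.0025,0,0,0,0,0,0.0025,0,0,0,0,0,0.0025,0,0,0,0,0,0.0025,0,0,0,0,0,0,0,0,0,0,0,0,0,0,0]' | python3 -m inch |grep -E 'pos|cont'
echo '[0,0,0.0025,0,0,0,0,0,0.0025,0,0,0,0,0,0,0,0,0]' | python3 -m inch |grep -E 'pos|cont'
echo '[0,0,0.0013,0,0,0,0,0,0,0,0,0,0,0,0,0,0,0]' | python3 -m inch |grep -E 'pos|cont'
```

```text
tool_pos: [0.5576, 0.1753, 0.0238]
contact_force: [0.1, 0.4, -2.9]
tool_pos: [0.5576, 0.1753, 0.0217]
contact_force: [0.1, -0.3, -4.5]
tool_pos: [0.5577, 0.1753, 0.0214]
contact_force: [-0.1, -0.6, -3.7]
```

In the tool's units: 0.0005 m is 0.0013.

```bash
echo '[0,0,0.0013,0,0,0,0,0,0,0,0,0]' | python3 -m inch |grep -E 'pos|cont'
echo '[0,0,0.0013,0,0,0,0,0,0,0,0,0]' | python3 -m inch |grep -E 'pos|cont'
```

```text
tool_pos: [0.5578, 0.1753, 0.0213]
contact_force: [-0.9, -0.6, -0.2]
tool_pos: [0.5578, 0.1754, 0.0213]
contact_force: [-3.3, -1.0, 5.0]
```

The head is on the floor (force went from -3.5 to +5 N). I'll release and retreat.

In the tool's units: -0.03 m is -0.075, -0.02 m is -0.05.

```bash
echo '[0,0,0,0,0,0,0,0,0,0,0,0,0,0,0,0,0,0,0,0,0,0,0,0,0,0,0,0,0,0,0,0,0,0,0,0]' | python3 -m inch 1.0
echo '[0,0,-0.0125,0,0,0,0,0,-0.025,0,0,0,0,0,-0.05,0,0,0,0,0,-0.075,0,0,0,0,0,-0.075,0,0,0,0,0,-0.075,0,0,0,0,0,-0.075,0,0,0,0,0,0,0,0,0,0,0,0,0,0,0,0,0,0,0,0,0]' | python3 -m inch
python3 -c "
from h import *
from bench import snapshot
o=np.zeros((400,800,3),np.uint8)
for k,n in enumerate(('side','top')):
    d=snapshot(n);p=pix(d,[.558,.175,.05]);o[:,400*k:400*k+400]=cv2.resize(cv2.getRectSubPix(d['image'],(160,160),p),(400,400),interpolation=cv2.INTER_CUBIC)
cv2.imwrite('pics/c6.png',o[:,:,::-1])"
```

```text
time: 20.63
tool_pos: [0.5578, 0.1753, 0.0204]
eef_rot: [0.598, 3.084, -0.0]
contact_force: [-0.1, -0.0, -0.4]
gripper_width: 1.004
finger_force: 0.0
time: 21.47
tool_pos: [0.5574, 0.1753, 0.1757]
eef_rot: [0.598, 3.084, 0.0]
contact_force: [0.1, 0.1, -0.5]
gripper_width: 1.004
finger_force: 0.0
```

View pics/c6.png

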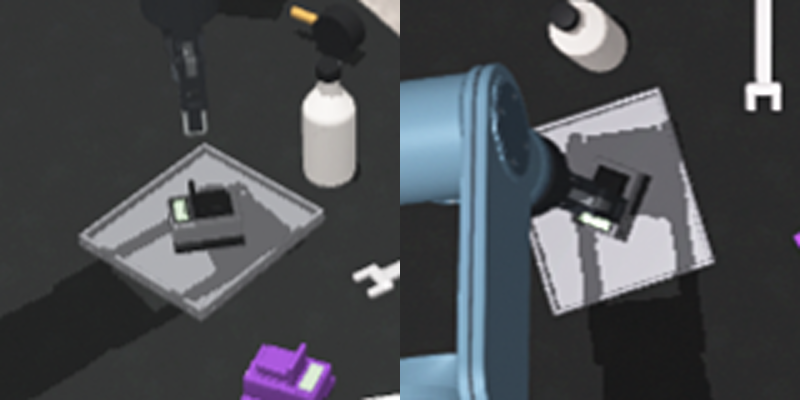

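The head lies flat in the middle of the tray (side crop (205,215)), the gripper is clear, and the bottle and spanner look unmoved.

```bash
python3 -c "
from bench import job
print(job.job_done())"
```

```text
the job is handed in; nothing more can be done
None
```

The head was pulled off the shoe with its button held down and now lies upright and flat near the middle of the tray, released. The job is handed in at about 21.5 s, but no verdict was returned.

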